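# Clamp a gudgeon pin in its measuring cradle

## Robot

A 7-joint arm with a two-finger parallel gripper is mounted at the origin on the work surface. World frame = base frame: x ahead of the robot, y to its left, z up, the work surface at z = 0. Lengths are in mm, angles in rad, forces in N, time in s.
With the tool pointing down it reaches from about 350 to 900 mm from the base axis. Payload 8.1 kg.
Tool frame: the origin (TCP) lies at the very end of the fingers, on their centre line; the grasp point (between the pads) lies 19 mm behind it; z points along the fingers, y is the line along which they close (so a half turn about z gives the same grasp; the last joint's range is limited). The gripper opens to 92 mm and grips with 3 to 60 N. Pads are 19 mm wide; open, the fingers measure 130 mm over their backs; the gripper's body (75 mm by 190 mm) begins 47 mm behind the grasp point.
Start: joints at [-1.268, 0.434, 0.025, 1.573, -0.012, 1.134, -0.075], TCP at [246.749, 574.244, 226.742] pointing down, gripper open.
Joint ranges: [-2.62, 2.62], [-0.44, 2.09], [-1.27, 1.32], [0.08, 2.57], [-1.32, 4.46], [0.12, 2], [-2.74, 2.74]. Speed limits (rad/s): [2.22, 2.22, 3.01, 3.01, 3.14, 3.14, 3.14].

## Interface

Orientations are given as a 3x3 rotation matrix whose columns are the frame's x, y, z axes.
In Python, from bench import ctrl gives the robot as it stands. The module is installed in compiled form; this text tells all that it offers.
- The arm moves only by the shell command python3 -m pendant 'ROWS' [FORCE]. ROWS is JSON, a list of rows, each an object of numbers: "gripper": the finger opening in cm, from 0 to 9.18; "x", "y", "z": the shift along the tool's x, y, z in cm; "wx", "wy", "wz": the turn, a rotation vector about the tool's x, y, z in degrees. In form: [{"gripper": .., "x": .., "y": .., "z": .., "wx": .., "wy": .., "wz": ..}, ...]. A call has 1 to 20 rows; each row shifts and turns the commanded pose from where the row before left it, along the tool's axes as they then stand; what a row does not reach is not made up. A row lasts 1/12 s, in which the tool goes at most 41.7 mm and 7.16 degrees, less where a joint would pass 70% of its speed; a pose out of reach is approached as far as the arm can. A call with a gripper value outside its range is refused whole. The fingers move at their own pace and stop on an object; FORCE is the grip in N (left out, the last holds). Time passes only in rows, so rows that do not move let the fingers close. It gives the time, the measured TCP pose, the force, the opening and the grip force at its end, in the units of the state.
- ctrl.sense(): the state, without advancing time (a new reading comes with each control period).
- ctrl.capture(name): name is "scene" or "top"; returns (picture, depth): 400x640x3 uint8, red, green, blue; 400x640 float32, mm along the optical axis (not along the pixel's ray), 0 where there is no reading.
- ctrl.camera_info(name): a dict with "fx", "fy", "cx", "cy" (pixels), "eye" and "orientation" of the camera in the world. Camera axes: x right, y up, looking along -z (the intrinsics and any distortion apply to the point x, -y, -z); pixel columns grow to the right and rows downward; lengths in mm; the calibration is good to about 2 mm. A picture is of the moment at which its call begins. camera_info takes no time and is no camera call.
- ctrl.close_job(): hands the job in; it is judged then, once.
The state is a dict: "clock": time; "joint_positions": joint angles; "dq": joint speeds; "joint_efforts": joint torques, N m; "position": TCP position; "orientation": TCP orientation; "ft_force": force on the tool from outside, world axes, zero at the start; "ft_torque": the same for the moment, N m; "width": finger opening in mm; "grip_force": force on a finger pad.
Only numpy, scipy, OpenCV 4.12 (cv2) and the standard library are available. Lean on these libraries where they do the work, as an engineer would, in place of code of your own. Each camera call takes 0.05 s, during which the arm holds its last target. There are 200 camera calls.

## Task

Slide the gudgeon pin along its vee cradle until it is fully home, and keep it pressed gently but firmly against the rubber end stop for a moment. Then push the sprung keeper arm over past its over-centre point and let it snap shut across the cradle behind the pin by itself, without following it down or pressing on it once it is down. Use no rough force on the pin or the keeper, and leave the other things on the bench alone.

Things in the scene. Friction and masses are not known exactly. Their poses are not given: they have to be found in the camera images.
- fixture: Measuring fixture fixed on the bench: grey base plate (x -115 to 130, y -60 to 110 mm, 14 mm thick) with a steel 90-degree vee cradle along its x axis (x -100 to 80, y 0; wall tops 47 mm above the bench, up to 29 mm either side of the centre line). Origin on the bench under the vee's centre line; +x points along the vee to the end stop, +y to the keeper's hinge.
- stop_bracket (a point): Top centre of the steel bracket at fixture x = 114 mm, 74 mm high, 50 mm wide, that holds the end stop: a black rubber disc 28 mm across on an adjusting screw, 52 mm above the bench, facing fixture -x. Its face lies anywhere from x = 70 to 93 mm, reset by hand each time and not measured: find it by feel. The rubber gives about 1 mm per 8 N.
- pin: Steel gudgeon pin lying in the vee: cylinder 40 mm in diameter, 100 mm long, 0.33 to 0.53 kg, dark bore. Origin at its centre, 52 mm above the bench; its own x is its axis, along the fixture's x. It starts 15 to 70 mm short of the stop. Sliding it along the vee takes about 1 to 4 N (ground and oiled). Its end away from the stop is free and can be pushed.
- keeper (a joint): Angle of the sprung keeper arm, rad. 0: open, leaning 20 degrees outward (fixture +y) on its stop; 0.35: upright; 1.92: shut, level across the vee 62 mm up, filling fixture x -49 to -31 mm behind the pin. The spring pulls it to the nearer stop; the over-centre point differs each time, about 0.7 to 1.15. Past it, it runs shut by itself in well under a second.
- keeper_hinge (a point): Keeper's hinge axis (along fixture x), at fixture x = -40, y = 70 mm, 62 mm above the bench. The arm is a flat bar 18 mm wide along the hinge axis, 10 mm thick. Two hinge plates at x = -22 and -64 mm, y 60 to 94 mm, are 76 mm high. A rest post for the shut arm stands at x = -40, y = -41 to -31 mm, 53 mm high.
- keeper_roller (a point): Centre of the free-turning black roller (16 mm diameter, 24 mm long along the hinge axis) at the arm's free end, 104 mm from the hinge axis. With the arm open it is at fixture y = 106 mm, 160 mm above the bench. Pushing it over, level towards fixture -y, takes about 3 to 7 N at the roller, more the nearer to the hinge.
- piston: Bystander: dark steel piston standing on the bench, 100 mm in diameter, 100 mm high; origin at the centre of its underside.
- spare_pin: Bystander: another gudgeon pin, standing on end on the bench, 40 mm in diameter, 100 mm high; origin at the centre of its underside.
- oil_can: Bystander: grey can standing on the bench, 56 mm in diameter, 110 mm high; origin at the centre of its underside.
- micrometer: Bystander: C-shaped outside micrometer lying flat on the bench, about 200 x 65 mm, 14 mm high; origin on the bench at the middle of its C opening.
Mind the look-alikes: they are no part of the job. Leave any brown, green or pink look-alike of the pin alone.

How it is judged (in metres and radians):
On the way, in this order (a step that is already met when the one before it is completed fails the run):
1. the pin is pressed against the end stop with at least 3 N while the keeper is still open (contact force between pin and stop_face above 3 N and value of joint keeper below 0.3 rad), for 0.15 s.
2. the keeper has snapped to its shut stop (value of joint keeper above 1.86 rad), for 0.2 s.
At the end, for the whole second after the job is handed in: The keeper is at its shut stop (joint above 1.86 rad), the pin lies at rest in the vee, aligned with it within 0.06 rad, its end within 2.5 mm of the stop's rubber face, and the robot touches nothing (value of joint keeper above 1.86 rad and horizontal distance between pin and stop_face below 0.0555 m and z of pin in the frame of fixture between 0.048 and 0.056 m and angle between the x axis of pin and the x axis of fixture, either way round below 0.06 rad and linear speed of pin below 0.01 m/s).
It fails at once if the pin is pressed on the stop with more than 18 N (contact force between pin and stop_face above 18 N).
It fails at once if the robot pushes the keeper with more than 20 N (contact force between any of the fingers, the arm and keeper above 20 N).
It fails at once if the robot touches the keeper in the last part of its swing or when shut (beyond 1.6 rad) (value of joint keeper above 1.6 rad and contact force between any of the fingers, the arm and keeper above 0.5 N).
It fails at once if a bystander is moved more than 15 mm (distance of any of piston, spare_pin, oil_can, micrometer from where it was at the start of the episode above 0.015 m).
It also fails if it takes over 72 s, if anything falls off the work surface, if the arm or the gripper's body presses on something with over 40 N, if the wrist force passes 120 N, or if a joint passes its speed limit or range.

## Working session

There is one attempt and no reset: what is moved stays moved. The work goes in short steps, Python scripts to look and compute and a shell command to move; the robot and the scene stay as the last step left them, time stands still between calls to the robot, and variables do not carry over. Pictures are saved under pics/ and viewed, at most 10 in all, crops included, and the job is handed in when it is done.

```bash
mkdir -p pics; cat > h.py <<'E'
import numpy as np, cv2
from bench import ctrl
def pts(name,depth):
    c=ctrl.camera_info(name); v,u=np.mgrid[0:400,0:640]
    p=np.dstack([(u-c["cx"])/c["fx"]*depth,-(v-c["cy"])/c["fy"]*depth,-depth])
    return p@np.array(c["orientation"]).T+np.array(c["eye"])
E
python3 - <<'E'
from h import *
s=ctrl.sense(); print(s)
for n in("scene","top"):
    i,d=ctrl.capture(n); cv2.imwrite(f"pics/{n}0.png",i[:,:,::-1]); np.save(n+"_d.npy",d); np.save(n+"_i.npy",i); print(n,ctrl.camera_info(n))
E
```

```text
{'clock': 0.0, 'joint_positions': array([-1.26760646,  0.43519314,  0.02499692,  1.57406985, -0.01157665,
        1.13401179, -0.07508895]), 'dq': array([ 2.94198130e-04, -1.62543465e-03, -2.29675493e-05,  1.88764236e-03,
        9.25517763e-04,  1.71697860e-04, -1.58165485e-03]), 'joint_efforts': array([-2.14533502e-04, -6.67855239e+01,  9.84815173e-01, -3.14462042e+01,
       -6.04557199e-02,  4.26945125e-02,  1.55036096e-04]), 'position': array([246.5897933 , 573.75388317, 225.97434248]), 'orientation': array([[-9.18763173e-01,  3.94808855e-01, -4.46832276e-04],
       [ 3.94809071e-01,  9.18762011e-01, -1.47130493e-03],
       [-1.70351695e-04, -1.52819422e-03, -9.99998818e-01]]), 'ft_force': array([-0.21237975, -0.20932081, -0.43204368]), 'ft_torque': array([ 0.02852929, -0.03023842, -0.02924668]), 'grip_force': 0.0, 'width': 91.82456010189487}
scene {'fx': 369.9779869052555, 'fy': 369.9779869052555, 'cx': 317.78700839671035, 'cy': 202.07697043899557, 'eye': array([ 918.00612365, -617.54420914, 1009.52249433]), 'orientation': array([[ 0.86547856, -0.39803973,  0.30415659],
       [ 0.50073085,  0.66960161, -0.54854562],
       [ 0.01467921,  0.62705506,  0.77883661]])}
top {'fx': 497.6370051199303, 'fy': 497.6370051199303, 'cx': 319.0286122147653, 'cy': 200.87979232384652, 'eye': array([ 446.04517309,   40.94269516, 1346.52227697]), 'orientation': array([[ 2.80773600e-02,  9.95428789e-01, -9.12862916e-02],
       [-9.99599548e-01,  2.82816388e-02,  9.44731806e-04],
       [ 3.52213916e-03,  9.12232103e-02,  9.95824242e-01]])}
```

View pics/scene0.png

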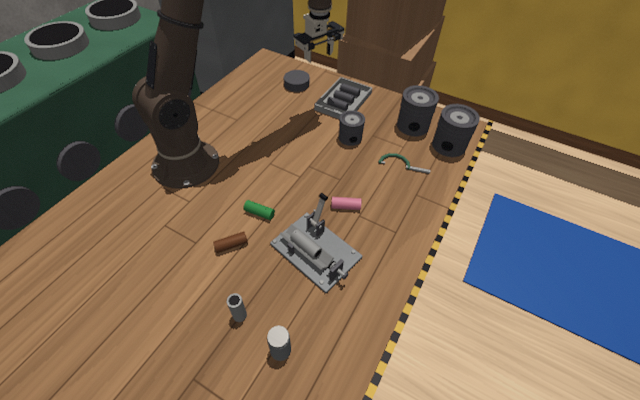

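View pics/top0.png

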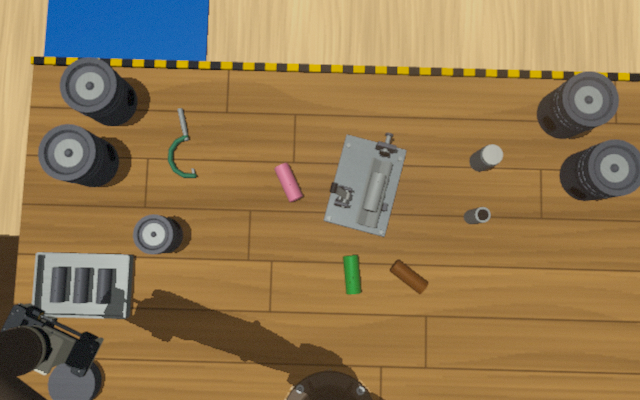

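The scene view shows the fixture at about (317,250), with the grey pin at (308,243), the keeper and its black roller at (322,198), and the stop bracket at (336,268). The top view has the fixture at (367,186), the stop at (386,147) and the keeper at (341,194).

Pin candidates in the top view are the grey cylinder in the vee (377,185), pink (288,182), green (352,274), brown (409,277) and the standing spare (479,215). Only the grey one lies in the vee, so that is the pin.

```bash
python3 - <<'E'
from h import *
i=np.load("top_i.npy"); P=pts("top",np.load("top_d.npy"))
cv2.imwrite("pics/crop1.png",cv2.resize(i[120:250,310:425,::-1],None,fx=4.5,fy=4.5,interpolation=cv2.INTER_CUBIC))
R=np.zeros((400,640),bool); R[125:245,315:415]=1
sat=i.max(2).astype(int)-i.min(2)
m=R&(P[:,:,2]>7)&(sat<40)
n,l,st,c=cv2.connectedComponentsWithStats(m.astype(np.uint8)); k=1+st[1:,4].argmax()
# plate only (z 7..21)
q=P[(l==k)&(abs(P[:,:,2]-14)<6)][:,:2].astype(np.float32); print("plate",len(q),cv2.minAreaRect(q))
# pin ridge
q=P[R&(P[:,:,2]>64)&(P[:,:,2]<78)]; print("hi",len(q))
m=(R&(P[:,:,2]>60)&(P[:,:,2]<80)).astype(np.uint8)
n,l,st,c=cv2.connectedComponentsWithStats(m)
for k in range(1,n):
    if st[k,4]>15: 
        q=P[l==k]; print(st[k],c[k],q.mean(0),q[:,2].max(),cv2.minAreaRect(q[:,:2].astype(np.float32)))
q=P[R&(P[:,:,2]>120)]; print("roller",len(q),q.mean(0) if len(q) else 0, q.max(0) if len(q) else 0)
S=pts("scene",np.load("scene_d.npy")); q=S[180:235,290:350].reshape(-1,3); q=q[q[:,2]>130]; print("roller scene",len(q),q.mean(0),q.max(0))
E
```

```text
plate 3465 ((616.4718017578125, -83.8825454711914), (169.54930114746094, 244.26742553710938), 76.4253158569336)
hi 676
[377 141  20  14 138] [386.45652174 146.39855072] [ 710.3800783  -131.71115398   70.09757728] 78.70384060496235 ((709.1062622070312, -130.52496337890625), (48.623966217041016, 32.745033264160156), 63.798038482666016)
[364 172  23  40 528] [374.71590909 191.11174242] [ 592.69342426 -103.44746073   68.42583541] 78.38116599705245 ((593.1307983398438, -103.71227264404297), (37.1221923828125, 101.25910949707031), 76.11894226074219)
[335 185  17  22 150] [344.18666667 195.95333333] [577.47125461 -24.67265206  71.92948733] 79.79102993547713 ((578.9943237304688, -21.89144515991211), (33.539188385009766, 54.707698822021484), 77.41729736328125)
roller 152 [543.6316706   13.35249846 523.38696329] [ 600.7904805    40.94269516 1346.52227697]
roller scene 106 [632.58144005 -80.98974583 265.48612006] [ 918.00612365   13.92226631 1009.52249433]
```

View pics/crop1.png

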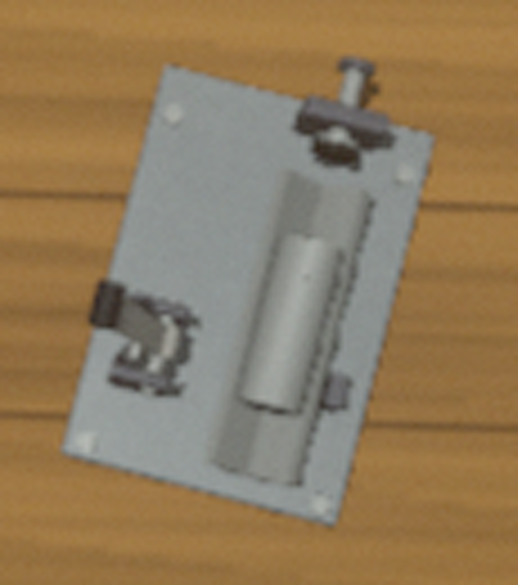

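Plate measures 169.5 x 244.3 mm (nominal 170 x 245). That puts the fixture origin at about (603.3, -106.4) with +x at -13.6°. The pin centre is at fixture x of about -10.5, y of about 0. The crop shows the grey pin in the vee (285,320), the stop at (338,150), and the keeper roller at (105,300), open.

I'll use closed fingers with the closing line along fixture x, so the gripper body clears the keeper. First I move over the area.

```bash
python3 -m pendant '[{"gripper":0,"x":-2.53,"y":-2.5},{"gripper":0,"x":-2.53,"y":-2.5},{"gripper":0,"x":-2.53,"y":-2.5},{"gripper":0,"x":-2.53,"y":-2.5},{"gripper":0,"x":-2.53,"y":-2.5},{"gripper":0,"x":-2.53,"y":-2.5},{"gripper":0,"x":-2.53,"y":-2.5},{"gripper":0,"x":-2.53,"y":-2.5},{"gripper":0,"x":-2.53,"y":-2.5},{"gripper":0,"x":-2.53,"y":-2.5},{"gripper":0,"x":-2.53,"y":-2.5},{"gripper":0,"x":-2.53,"y":-2.5},{"gripper":0,"x":-2.53,"y":-2.5},{"gripper":0,"x":-2.53,"y":-2.5},{"gripper":0,"x":-2.53,"y":-2.5},{"gripper":0,"x":-2.53,"y":-2.5},{"gripper":0,"x":-2.53,"y":-2.5},{"gripper":0,"x":-2.53,"y":-2.5},{"gripper":0,"x":-2.53,"y":-2.5},{"gripper":0,"x":-2.53,"y":-2.5}]'
cat >> h.py <<'E'
a=np.radians(-13.57); O=np.array([603.3,-106.4,0]); F=np.array([[np.cos(a),-np.sin(a),0],[np.sin(a),np.cos(a),0],[0,0,1]])
def st(target=None):
    s=ctrl.sense(); R=np.array(s["orientation"]); p=F.T@(s["position"]-O)
    print("t %.2f"%s["clock"],"fix",p.round(1),"F fix",(F.T@s["ft_force"]).round(2),"w %.1f"%s["width"],"yang(fix) %.1f"%np.degrees(np.arctan2(*(F.T@R[:,1])[[1,0]])),"zdir",(F.T@R[:,2]).round(3),"j7 %.2f"%s["joint_positions"][6])
    if target is not None: print("tool cm",(R.T@(F@(np.array(target)-p))/10).round(2))
E
python3 -c "
from h import *
st([-92,0,200])
P=pts('top',np.load('top_d.npy'));q=P[180:205,315:350].reshape(-1,3);q=q[(q[:,2]>130)&(q[:,2]<200)];print('roller',len(q),F.T@(np.median(q,0)-O))
S=pts('scene',np.load('scene_d.npy'));q=S[180:235,290:350].reshape(-1,3);q=q[(q[:,2]>150)&(q[:,2]<200)];print('roller',len(q),F.T@(np.median(q,0)-O))"
```

```text
t 0.10 fix [-506.3  577.5  226. ] F fix [-0.58 -0.36 -0.41] w 91.9 yang(fix) 80.3 zdir [-0.    -0.001 -1.   ] j7 -0.08
tool cm [-50.56 -49.95   2.68]
roller 94 [-40.69038599 102.35124224 163.94373079]
roller 55 [-38.64491725 104.1104317  162.69829885]schema error: expected keys gripper, x, y, z, wx, wy, wz
```

The call was refused because every row needs all seven keys. The roller measures (-40,103,164) in the fixture frame, as expected.

```bash
python3 -m pendant '[{"gripper":0,"x":-2.53,"y":-2.5,"z":0,"wx":0,"wy":0,"wz":0},{"gripper":0,"x":-2.53,"y":-2.5,"z":0,"wx":0,"wy":0,"wz":0},{"gripper":0,"x":-2.53,"y":-2.5,"z":0,"wx":0,"wy":0,"wz":0},{"gripper":0,"x":-2.53,"y":-2.5,"z":0,"wx":0,"wy":0,"wz":0},{"gripper":0,"x":-2.53,"y":-2.5,"z":0,"wx":0,"wy":0,"wz":0},{"gripper":0,"x":-2.53,"y":-2.5,"z":0,"wx":0,"wy":0,"wz":0},{"gripper":0,"x":-2.53,"y":-2.5,"z":0,"wx":0,"wy":0,"wz":0},{"gripper":0,"x":-2.53,"y":-2.5,"z":0,"wx":0,"wy":0,"wz":0},{"gripper":0,"x":-2.53,"y":-2.5,"z":0,"wx":0,"wy":0,"wz":0},{"gripper":0,"x":-2.53,"y":-2.5,"z":0,"wx":0,"wy":0,"wz":0},{"gripper":0,"x":-2.53,"y":-2.5,"z":0,"wx":0,"wy":0,"wz":0},{"gripper":0,"x":-2.53,"y":-2.5,"z":0,"wx":0,"wy":0,"wz":0},{"gripper":0,"x":-2.53,"y":-2.5,"z":0,"wx":0,"wy":0,"wz":0},{"gripper":0,"x":-2.53,"y":-2.5,"z":0,"wx":0,"wy":0,"wz":0},{"gripper":0,"x":-2.53,"y":-2.5,"z":0,"wx":0,"wy":0,"wz":0},{"gripper":0,"x":-2.53,"y":-2.5,"z":0,"wx":0,"wy":0,"wz":0},{"gripper":0,"x":-2.53,"y":-2.5,"z":0,"wx":0,"wy":0,"wz":0},{"gripper":0,"x":-2.53,"y":-2.5,"z":0,"wx":0,"wy":0,"wz":0},{"gripper":0,"x":-2.53,"y":-2.5,"z":0,"wx":0,"wy":0,"wz":0},{"gripper":0,"x":-2.53,"y":-2.5,"z":0,"wx":0,"wy":0,"wz":0}]'
python3 -c "
from h import *
st([-92,0,200])"
```

```text
clock: 1.77
position: [514.4, -86.5, 226.6]
orientation: [[-0.919, 0.395, -0.0], [0.395, 0.919, 0.0], [0.0, 0.0, -1.0]]
ft_force: [1.6, 0.6, -0.3]
width: 0.1
grip_force: 0.0
t 1.77 fix [-91.1  -1.6 226.6] F fix [ 1.43  0.97 -0.33] w 0.1 yang(fix) 80.3 zdir [-0.  0. -1.] j7 1.37
tool cm [0.11 0.14 2.66]
```

```bash
python3 -m pendant '[{"gripper":0,"x":0,"y":0,"z":0,"wx":0,"wy":0,"wz":6.7},{"gripper":0,"x":0,"y":0,"z":0,"wx":0,"wy":0,"wz":6.7},{"gripper":0,"x":0,"y":0,"z":0,"wx":0,"wy":0,"wz":6.7},{"gripper":0,"x":0,"y":0,"z":0,"wx":0,"wy":0,"wz":6.7},{"gripper":0,"x":0,"y":0,"z":0,"wx":0,"wy":0,"wz":6.7},{"gripper":0,"x":0,"y":0,"z":0,"wx":0,"wy":0,"wz":6.7},{"gripper":0,"x":0,"y":0,"z":0,"wx":0,"wy":0,"wz":6.7},{"gripper":0,"x":0,"y":0,"z":0,"wx":0,"wy":0,"wz":6.7},{"gripper":0,"x":0,"y":0,"z":0,"wx":0,"wy":0,"wz":6.7},{"gripper":0,"x":0,"y":0,"z":0,"wx":0,"wy":0,"wz":6.7},{"gripper":0,"x":0,"y":0,"z":0,"wx":0,"wy":0,"wz":6.7},{"gripper":0,"x":0,"y":0,"z":0,"wx":0,"wy":0,"wz":6.7},{"gripper":0,"x":0,"y":0,"z":0,"wx":0,"wy":0,"wz":0}]'
python3 -c "
from h import *
st([-92,0,110])"
```

```text
clock: 2.85
position: [514.0, -84.7, 226.4]
orientation: [[0.241, 0.97, -0.001], [0.97, -0.241, -0.0], [-0.0, -0.001, -1.0]]
ft_force: [-0.0, -0.7, 0.1]
width: 0.2
grip_force: 0.0
t 2.85 fix [-9.190e+01  1.000e-01  2.264e+02] F fix [ 0.12 -0.66  0.1 ] w 0.2 yang(fix) -0.4 zdir [-0.001 -0.    -1.   ] j7 0.07
tool cm [-1.000e-02 -0.000e+00  1.164e+01]
```

Tool y now points along fixture +x and tool x along fixture +y. I descend to z≈110, then take one close look before entering the vee.

```bash
python3 -m pendant '[{"gripper":0,"x":0,"y":0,"z":3.0,"wx":0,"wy":0,"wz":0},{"gripper":0,"x":0,"y":0,"z":3.0,"wx":0,"wy":0,"wz":0},{"gripper":0,"x":0,"y":0,"z":3.0,"wx":0,"wy":0,"wz":0},{"gripper":0,"x":0,"y":0,"z":2.6,"wx":0,"wy":0,"wz":0},{"gripper":0,"x":0,"y":0,"z":0,"wx":0,"wy":0,"wz":0}]'
python3 - <<'E'
from h import *
i,d=ctrl.capture("scene")
cv2.imwrite("pics/s1.png",cv2.resize(i[165:300,250:380,::-1],None,fx=4.4,fy=4.4,interpolation=cv2.INTER_CUBIC)); st([-92,0,42])
E
```

```text
clock: 3.27
position: [511.1, -84.1, 106.6]
orientation: [[0.232, 0.973, -0.007], [0.973, -0.232, 0.0], [-0.002, -0.007, -1.0]]
ft_force: [-0.1, -0.1, 0.3]
width: 1.0
grip_force: 0.0
t 3.32 fix [-93.6  -0.3 109. ] F fix [ 0.45 -0.84 -0.15] w 0.6 yang(fix) 0.1 zdir [-0.005 -0.001 -1.   ] j7 0.20
tool cm [0.04 0.19 6.7 ]
```

View pics/s1.png

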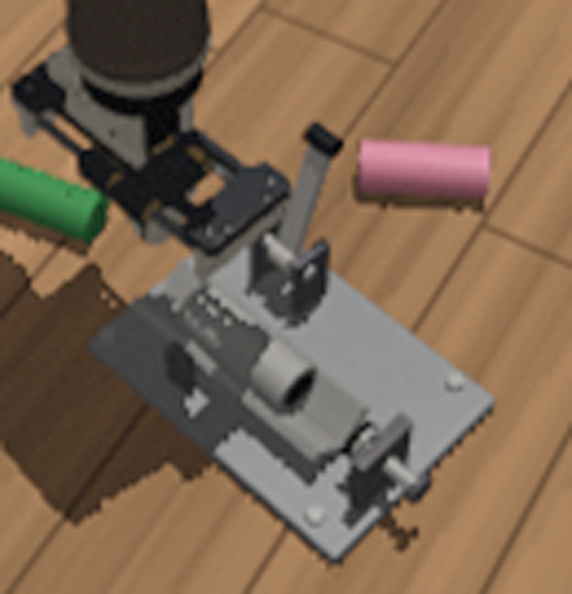

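The gripper at (230,220) hangs over the vee behind the pin (280,375). Its body clears the keeper (310,190). I lower into the vee.

```bash
python3 -m pendant '[{"gripper":0,"x":0,"y":0,"z":1.6,"wx":0,"wy":0,"wz":0},{"gripper":0,"x":0,"y":0,"z":1.6,"wx":0,"wy":0,"wz":0},{"gripper":0,"x":0,"y":0,"z":1.4,"wx":0,"wy":0,"wz":0},{"gripper":0,"x":0,"y":0,"z":1.2,"wx":0,"wy":0,"wz":0},{"gripper":0,"x":0,"y":0,"z":0.7,"wx":0,"wy":0,"wz":0},{"gripper":0,"x":0,"y":0,"z":0,"wx":0,"wy":0,"wz":0},{"gripper":0,"x":0,"y":0,"z":0,"wx":0,"wy":0,"wz":0}]'
python3 -c "
from h import *
st([-79.5,0,42])"
```

```text
clock: 3.9
position: [514.9, -85.1, 46.8]
orientation: [[0.235, 0.972, 0.001], [0.972, -0.235, 0.0], [0.0, 0.001, -1.0]]
ft_force: [0.3, 0.8, 0.2]
width: 0.2
grip_force: 0.0
t 3.90 fix [-90.9  -0.   46.8] F fix [0.09 0.82 0.18] w 0.2 yang(fix) -0.0 zdir [ 0.001  0.    -1.   ] j7 0.28
tool cm [0.   1.14 0.48]
```

```bash
python3 -m pendant '[{"gripper":0,"x":0,"y":0.2,"z":0.3,"wx":0,"wy":0,"wz":0},{"gripper":0,"x":0,"y":0.3,"z":0,"wx":0,"wy":0,"wz":0},{"gripper":0,"x":0,"y":0.2,"z":0,"wx":0,"wy":0,"wz":0},{"gripper":0,"x":0,"y":0.2,"z":0,"wx":0,"wy":0,"wz":0},{"gripper":0,"x":0,"y":0.2,"z":0,"wx":0,"wy":0,"wz":0},{"gripper":0,"x":0,"y":0.2,"z":0,"wx":0,"wy":0,"wz":0},{"gripper":0,"x":0,"y":0.2,"z":0,"wx":0,"wy":0,"wz":0},{"gripper":0,"x":0,"y":0.2,"z":0,"wx":0,"wy":0,"wz":0}]'
python3 -c "
from h import *
st()"
```

```text
clock: 4.57
position: [530.0, -88.7, 42.5]
orientation: [[0.236, 0.972, -0.002], [0.972, -0.236, 0.001], [0.0, -0.002, -1.0]]
ft_force: [-3.6, 0.7, 2.1]
width: 0.3
grip_force: 1.8
t 4.57 fix [-75.4  -0.   42.5] F fix [-3.7  -0.22  2.08] w 0.3 yang(fix) -0.1 zdir [-0.002  0.    -1.   ] j7 0.28
```

```bash
python3 -m pendant '[{"gripper":0,"x":0,"y":0.2,"z":0,"wx":0,"wy":0,"wz":0},{"gripper":0,"x":0,"y":0.2,"z":0,"wx":0,"wy":0,"wz":0},{"gripper":0,"x":0,"y":0.2,"z":0,"wx":0,"wy":0,"wz":0},{"gripper":0,"x":0,"y":0.2,"z":0,"wx":0,"wy":0,"wz":0},{"gripper":0,"x":0,"y":0.2,"z":0,"wx":0,"wy":0,"wz":0}]'
python3 -c "
from h import *
st()"
```

```text
clock: 4.98
position: [540.7, -91.3, 42.7]
orientation: [[0.236, 0.972, 0.0], [0.972, -0.236, -0.0], [-0.0, 0.0, -1.0]]
ft_force: [-1.7, -0.2, -0.8]
width: 0.4
grip_force: 0.9
t 4.98 fix [-64.4  -0.   42.7] F fix [-1.63 -0.57 -0.84] w 0.4 yang(fix) -0.1 zdir [ 0. -0. -1.] j7 0.28
```

In contact and sliding at about 2 N.

```bash
python3 -m pendant '[{"gripper":0,"x":0,"y":0.2,"z":0,"wx":0,"wy":0,"wz":0},{"gripper":0,"x":0,"y":0.2,"z":0,"wx":0,"wy":0,"wz":0},{"gripper":0,"x":0,"y":0.2,"z":0,"wx":0,"wy":0,"wz":0},{"gripper":0,"x":0,"y":0.2,"z":0,"wx":0,"wy":0,"wz":0},{"gripper":0,"x":0,"y":0.2,"z":0,"wx":0,"wy":0,"wz":0},{"gripper":0,"x":0,"y":0.1,"z":0,"wx":0,"wy":0,"wz":0}]'
python3 -c "
from h import *
st()"
```

```text
clock: 5.48
position: [551.5, -94.0, 42.7]
orientation: [[0.236, 0.972, 0.0], [0.972, -0.236, -0.0], [-0.0, 0.0, -1.0]]
ft_force: [-1.0, 0.4, -0.6]
width: 0.2
grip_force: 0.9
t 5.48 fix [-53.3  -0.1  42.7] F fix [-1.01  0.13 -0.58] w 0.2 yang(fix) -0.1 zdir [ 0. -0. -1.] j7 0.28
```

```bash
for k in 1; do python3 -m pendant '[{"gripper":0,"x":0,"y":0.1,"z":0,"wx":0,"wy":0,"wz":0},{"gripper":0,"x":0,"y":0.1,"z":0,"wx":0,"wy":0,"wz":0},{"gripper":0,"x":0,"y":0,"z":0,"wx":0,"wy":0,"wz":0}]'>/dev/null; done
python3 -c "
from h import *
st()"
```

```text
t 5.73 fix [-51.4  -0.1  42.7] F fix [-0.63  0.56 -0.26] w 0.5 yang(fix) -0.1 zdir [ 0.  0. -1.] j7 0.28
```

```bash
cat > chk.py <<'E'
import sys; from h import *
st(); f=(F.T@ctrl.sense()["ft_force"])[0]; sys.exit(1 if f<-4 else 0)
E
python3 -m pendant '[{"gripper":0,"x":0,"y":0.1,"z":0,"wx":0,"wy":0,"wz":0},{"gripper":0,"x":0,"y":0.05,"z":0,"wx":0,"wy":0,"wz":0}]' >/dev/null && python3 chk.py && \
python3 -m pendant '[{"gripper":0,"x":0,"y":0.1,"z":0,"wx":0,"wy":0,"wz":0},{"gripper":0,"x":0,"y":0.05,"z":0,"wx":0,"wy":0,"wz":0}]' >/dev/null && python3 chk.py && \
python3 -m pendant '[{"gripper":0,"x":0,"y":0.1,"z":0,"wx":0,"wy":0,"wz":0},{"gripper":0,"x":0,"y":0.05,"z":0,"wx":0,"wy":0,"wz":0}]' >/dev/null && python3 chk.py && \
python3 -m pendant '[{"gripper":0,"x":0,"y":0.1,"z":0,"wx":0,"wy":0,"wz":0},{"gripper":0,"x":0,"y":0.05,"z":0,"wx":0,"wy":0,"wz":0}]' >/dev/null && python3 chk.py && \
python3 -m pendant '[{"gripper":0,"x":0,"y":0.1,"z":0,"wx":0,"wy":0,"wz":0},{"gripper":0,"x":0,"y":0.05,"z":0,"wx":0,"wy":0,"wz":0}]' >/dev/null && python3 chk.py && \
python3 -m pendant '[{"gripper":0,"x":0,"y":0.1,"z":0,"wx":0,"wy":0,"wz":0},{"gripper":0,"x":0,"y":0.05,"z":0,"wx":0,"wy":0,"wz":0}]' >/dev/null && python3 chk.py && \
python3 -m pendant '[{"gripper":0,"x":0,"y":0.1,"z":0,"wx":0,"wy":0,"wz":0},{"gripper":0,"x":0,"y":0.05,"z":0,"wx":0,"wy":0,"wz":0}]' >/dev/null && python3 chk.py && \
python3 -m pendant '[{"gripper":0,"x":0,"y":0.1,"z":0,"wx":0,"wy":0,"wz":0},{"gripper":0,"x":0,"y":0.05,"z":0,"wx":0,"wy":0,"wz":0}]' >/dev/null && python3 chk.py && \
python3 -m pendant '[{"gripper":0,"x":0,"y":0.1,"z":0,"wx":0,"wy":0,"wz":0},{"gripper":0,"x":0,"y":0.05,"z":0,"wx":0,"wy":0,"wz":0}]' >/dev/null && python3 chk.py
```

```text
t 5.90 fix [-50.1  -0.1  42.7] F fix [-2.36 -0.29 -0.54] w 0.4 yang(fix) -0.1 zdir [-0.  0. -1.] j7 0.28
t 6.07 fix [-48.5  -0.1  42.8] F fix [-1.95 -0.76  0.06] w 1.0 yang(fix) -0.1 zdir [ 0.  0. -1.] j7 0.28
t 6.23 fix [-47.   -0.1  42.7] F fix [-2.38 -0.07  0.3 ] w 0.7 yang(fix) -0.1 zdir [ 0.  0. -1.] j7 0.28
t 6.40 fix [-45.5  -0.1  42.7] F fix [-1.53  0.11 -0.39] w 0.1 yang(fix) -0.1 zdir [ 0. -0. -1.] j7 0.28
t 6.57 fix [-44.   -0.1  42.7] F fix [-2.69 -0.44  0.78] w 0.2 yang(fix) -0.1 zdir [ 0.  0. -1.] j7 0.28
t 6.73 fix [-42.4  -0.   42.7] F fix [-2.67  0.17  1.09] w 0.3 yang(fix) -0.1 zdir [ 0.  0. -1.] j7 0.28
t 6.90 fix [-41.   -0.1  42.7] F fix [-1.86  0.15  0.89] w 0.5 yang(fix) -0.1 zdir [ 0.  0. -1.] j7 0.28
t 7.07 fix [-39.5  -0.1  42.7] F fix [-1.29 -0.04  0.9 ] w 0.2 yang(fix) -0.1 zdir [ 0.  0. -1.] j7 0.28
t 7.23 fix [-38.   -0.   42.7] F fix [-2.33 -0.3   0.51] w 0.5 yang(fix) -0.1 zdir [ 0.  0. -1.] j7 0.28
```

```bash

python3 -m pendant '[{"gripper":0,"x":0,"y":0.1,"z":0,"wx":0,"wy":0,"wz":0},{"gripper":0,"x":0,"y":0.05,"z":0,"wx":0,"wy":0,"wz":0}]' >/dev/null && python3 chk.py && \
python3 -m pendant '[{"gripper":0,"x":0,"y":0.1,"z":0,"wx":0,"wy":0,"wz":0},{"gripper":0,"x":0,"y":0.05,"z":0,"wx":0,"wy":0,"wz":0}]' >/dev/null && python3 chk.py && \
python3 -m pendant '[{"gripper":0,"x":0,"y":0.1,"z":0,"wx":0,"wy":0,"wz":0},{"gripper":0,"x":0,"y":0.05,"z":0,"wx":0,"wy":0,"wz":0}]' >/dev/null && python3 chk.py && \
python3 -m pendant '[{"gripper":0,"x":0,"y":0.1,"z":0,"wx":0,"wy":0,"wz":0},{"gripper":0,"x":0,"y":0.05,"z":0,"wx":0,"wy":0,"wz":0}]' >/dev/null && python3 chk.py && \
python3 -m pendant '[{"gripper":0,"x":0,"y":0.1,"z":0,"wx":0,"wy":0,"wz":0},{"gripper":0,"x":0,"y":0.05,"z":0,"wx":0,"wy":0,"wz":0}]' >/dev/null && python3 chk.py && \
python3 -m pendant '[{"gripper":0,"x":0,"y":0.1,"z":0,"wx":0,"wy":0,"wz":0},{"gripper":0,"x":0,"y":0.05,"z":0,"wx":0,"wy":0,"wz":0}]' >/dev/null && python3 chk.py && \
python3 -m pendant '[{"gripper":0,"x":0,"y":0.1,"z":0,"wx":0,"wy":0,"wz":0},{"gripper":0,"x":0,"y":0.05,"z":0,"wx":0,"wy":0,"wz":0}]' >/dev/null && python3 chk.py && \
python3 -m pendant '[{"gripper":0,"x":0,"y":0.1,"z":0,"wx":0,"wy":0,"wz":0},{"gripper":0,"x":0,"y":0.05,"z":0,"wx":0,"wy":0,"wz":0}]' >/dev/null && python3 chk.py
```

```text
t 7.40 fix [-36.5  -0.1  42.7] F fix [-1.89 -0.04 -0.74] w 0.2 yang(fix) -0.1 zdir [ 0.  0. -1.] j7 0.28
t 7.57 fix [-35.   -0.1  42.7] F fix [-2.71  0.14 -0.49] w 0.6 yang(fix) -0.1 zdir [ 0.  0. -1.] j7 0.28
t 7.73 fix [-33.5  -0.1  42.7] F fix [-1.35 -0.67 -0.14] w 0.4 yang(fix) -0.1 zdir [ 0.  0. -1.] j7 0.28
t 7.90 fix [-32.   -0.1  42.7] F fix [-2.63  0.13  0.41] w 0.4 yang(fix) -0.1 zdir [ 0.  0. -1.] j7 0.28
t 8.07 fix [-30.5  -0.1  42.7] F fix [-1.88  0.06  0.09] w 0.5 yang(fix) -0.1 zdir [ 0.  0. -1.] j7 0.28
t 8.23 fix [-29.   -0.1  42.7] F fix [-1.38  0.55  0.54] w 0.5 yang(fix) -0.1 zdir [ 0.  0. -1.] j7 0.28
t 8.40 fix [-27.5  -0.1  42.7] F fix [-1.11  0.06  0.96] w 0.6 yang(fix) -0.1 zdir [ 0.  0. -1.] j7 0.28
t 8.57 fix [-26.   -0.1  42.7] F fix [-2.32  0.53  0.39] w 0.3 yang(fix) -0.1 zdir [ 0. -0. -1.] j7 0.28
```

```bash

python3 -m pendant '[{"gripper":0,"x":0,"y":0.1,"z":0,"wx":0,"wy":0,"wz":0}]' >/dev/null && python3 chk.py && \
python3 -m pendant '[{"gripper":0,"x":0,"y":0.1,"z":0,"wx":0,"wy":0,"wz":0}]' >/dev/null && python3 chk.py && \
python3 -m pendant '[{"gripper":0,"x":0,"y":0.1,"z":0,"wx":0,"wy":0,"wz":0}]' >/dev/null && python3 chk.py && \
python3 -m pendant '[{"gripper":0,"x":0,"y":0.1,"z":0,"wx":0,"wy":0,"wz":0}]' >/dev/null && python3 chk.py && \
python3 -m pendant '[{"gripper":0,"x":0,"y":0.1,"z":0,"wx":0,"wy":0,"wz":0}]' >/dev/null && python3 chk.py && \
python3 -m pendant '[{"gripper":0,"x":0,"y":0.1,"z":0,"wx":0,"wy":0,"wz":0}]' >/dev/null && python3 chk.py
python3 - <<'E'
from h import *
i,d=ctrl.capture("scene")
cv2.imwrite("pics/s2.png",cv2.resize(i[165:300,250:380,::-1],None,fx=4.4,fy=4.4,interpolation=cv2.INTER_CUBIC))
E
```

```text
t 8.65 fix [-25.2  -0.1  42.7] F fix [-2.19  0.06  0.4 ] w 0.4 yang(fix) -0.1 zdir [-0.  0. -1.] j7 0.28
t 8.73 fix [-24.6  -0.1  42.6] F fix [-7.9   0.18  3.78] w 0.7 yang(fix) -0.1 zdir [-0.001  0.    -1.   ] j7 0.28
```

View pics/s2.png

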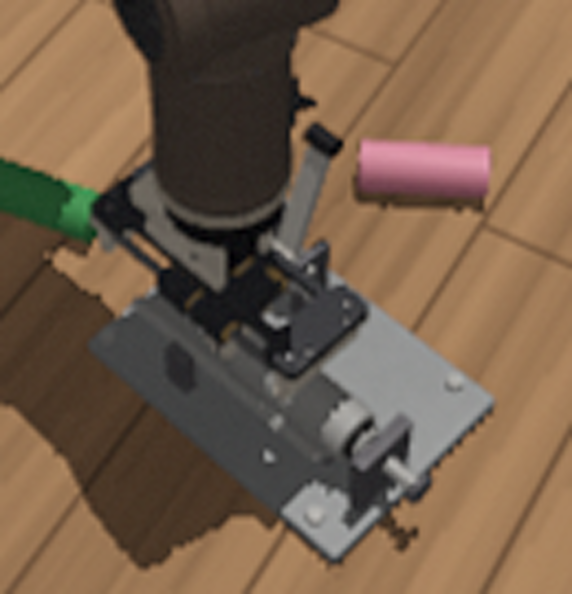

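The pin's front end (350,430) is at the rubber stop, and the push force has jumped to 8 N. The keeper (320,140) is still open. I hold and read the force.

```bash

python3 -m pendant '[{"gripper":0,"x":0,"y":0,"z":0,"wx":0,"wy":0,"wz":0}]' >/dev/null; python3 chk.py; python3 -m pendant '[{"gripper":0,"x":0,"y":0,"z":0,"wx":0,"wy":0,"wz":0}]' >/dev/null ; python3 chk.py
```

```text
t 8.87 fix [-24.6  -0.1  42.6] F fix [-4.41  0.59  2.99] w 0.3 yang(fix) -0.1 zdir [-0.001  0.    -1.   ] j7 0.28
t 8.95 fix [-24.6  -0.1  42.6] F fix [-4.87  0.84  2.21] w 0.6 yang(fix) -0.1 zdir [-0.001  0.    -1.   ] j7 0.28
```

```bash

python3 -m pendant '[{"gripper":0,"x":0,"y":0.05,"z":0,"wx":0,"wy":0,"wz":0},{"gripper":0,"x":0,"y":0,"z":0,"wx":0,"wy":0,"wz":0},{"gripper":0,"x":0,"y":0,"z":0,"wx":0,"wy":0,"wz":0}]' >/dev/null; python3 chk.py
```

```text
t 9.20 fix [-24.6  -0.1  42.6] F fix [-6.68  1.12  3.89] w 0.4 yang(fix) -0.1 zdir [-0.002  0.    -1.   ] j7 0.28
```

```bash

python3 -m pendant '[{"gripper":0,"x":0,"y":0.05,"z":0,"wx":0,"wy":0,"wz":0},{"gripper":0,"x":0,"y":0,"z":0,"wx":0,"wy":0,"wz":0},{"gripper":0,"x":0,"y":0,"z":0,"wx":0,"wy":0,"wz":0}]' >/dev/null; python3 chk.py;python3 -m pendant '[{"gripper":0,"x":0,"y":0,"z":0,"wx":0,"wy":0,"wz":0},{"gripper":0,"x":0,"y":0,"z":0,"wx":0,"wy":0,"wz":0}]' >/dev/null; python3 chk.py
```

```text
t 9.45 fix [-24.5  -0.1  42.5] F fix [-8.42  0.59  4.5 ] w 0.3 yang(fix) -0.1 zdir [-0.002  0.    -1.   ] j7 0.28
t 9.62 fix [-24.5  -0.1  42.5] F fix [-8.98  0.37  5.07] w 0.4 yang(fix) -0.1 zdir [-0.002  0.    -1.   ] j7 0.28
```

```bash
python3 - <<'E'
from h import *
for n in("scene","top"):
    i,d=ctrl.capture(n); P=(pts(n,d)-O)@F
    m=(d>0)&(abs(P[:,:,1])<10)&(P[:,:,2]>55)&(P[:,:,2]<78)&(P[:,:,0]>30)&(P[:,:,0]<125)
    for z0 in (55,62,67): print(n,z0,np.histogram(P[m&(P[:,:,2]>z0)][:,0],np.arange(30,126,5))[0])
    if n=="scene": cv2.imwrite("pics/s3.png",cv2.resize(i[240:290,310:360,::-1],None,fx=11,fy=11,interpolation=cv2.INTER_CUBIC))
st(); print((F.T@ctrl.sense()["ft_torque"]).round(2))
E
```

```text
scene 55 [ 0  0  1  8 12 10 10 10  8 11  9 12 15 11  9  7 13 24  4]
scene 62 [ 0  0  1  8 12 10 10 10  8 11  9 12 14  6  3  7 13 15  0]
scene 67 [ 0  0  0  7 10  8  9  9  8  9  9 11  5  0  0  7 13 12  0]
top 55 [0 0 0 0 0 0 0 0 0 0 0 0 0 0 0 1 3 6 1]
top 62 [0 0 0 0 0 0 0 0 0 0 0 0 0 0 0 1 3 6 1]
top 67 [0 0 0 0 0 0 0 0 0 0 0 0 0 0 0 1 3 6 1]
t 9.72 fix [-24.5  -0.1  42.6] F fix [-7.33 -0.04  5.05] w 0.3 yang(fix) -0.1 zdir [-0.002  0.    -1.   ] j7 0.28
[-0.02  1.58  0.04]
```

View pics/s3.png

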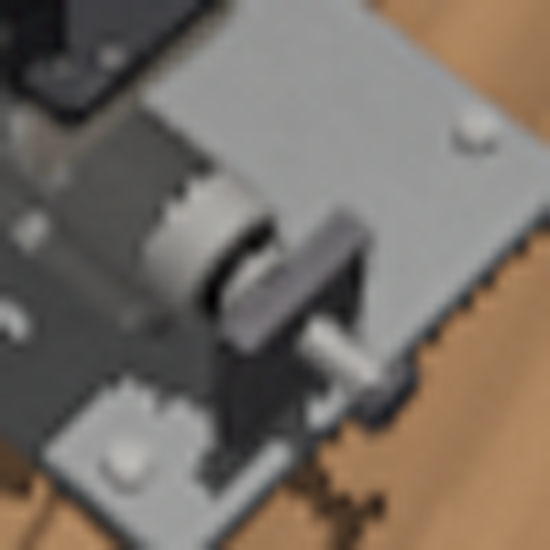

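The pin's front face (around (245,240)) sits flat on the black rubber disc, at fixture x of about 93. I add slightly more pressure for margin, hold, then back off.

```bash

python3 -m pendant '[{"gripper":0,"x":0,"y":0.05,"z":-0.05,"wx":0,"wy":0,"wz":0},{"gripper":0,"x":0,"y":0,"z":0,"wx":0,"wy":0,"wz":0},{"gripper":0,"x":0,"y":0,"z":0,"wx":0,"wy":0,"wz":0},{"gripper":0,"x":0,"y":0,"z":0,"wx":0,"wy":0,"wz":0}]' >/dev/null; python3 chk.py;python3 -m pendant '[{"gripper":0,"x":0,"y":0,"z":0,"wx":0,"wy":0,"wz":0},{"gripper":0,"x":0,"y":0,"z":0,"wx":0,"wy":0,"wz":0}]' >/dev/null; python3 chk.py
```

```text
t 10.05 fix [-24.1  -0.1  42.7] F fix [-7.46 -0.25  0.99] w 0.3 yang(fix) -0.1 zdir [-0.003  0.    -1.   ] j7 0.28
t 10.22 fix [-24.2  -0.1  42.7] F fix [-6.57  0.93  0.99] w 0.1 yang(fix) -0.1 zdir [-0.003  0.    -1.   ] j7 0.28
```

```bash

python3 -m pendant '[{"gripper":0,"x":0,"y":0.06,"z":0,"wx":0,"wy":0,"wz":0},{"gripper":0,"x":0,"y":0,"z":0,"wx":0,"wy":0,"wz":0},{"gripper":0,"x":0,"y":0,"z":0,"wx":0,"wy":0,"wz":0},{"gripper":0,"x":0,"y":0,"z":0,"wx":0,"wy":0,"wz":0},{"gripper":0,"x":0,"y":0,"z":0,"wx":0,"wy":0,"wz":0}]' >/dev/null; python3 chk.py;python3 -m pendant '[{"gripper":0,"x":0,"y":-0.05,"z":0,"wx":0,"wy":0,"wz":0},{"gripper":0,"x":0,"y":-0.1,"z":0,"wx":0,"wy":0,"wz":0},{"gripper":0,"x":0,"y":-0.1,"z":0,"wx":0,"wy":0,"wz":0},{"gripper":0,"x":0,"y":-0.3,"z":0,"wx":0,"wy":0,"wz":0},{"gripper":0,"x":0,"y":-0.5,"z":0,"wx":0,"wy":0,"wz":0},{"gripper":0,"x":0,"y":-0.5,"z":0,"wx":0,"wy":0,"wz":0},{"gripper":0,"x":0,"y":0,"z":0,"wx":0,"wy":0,"wz":0}]' >/dev/null; python3 chk.py
```

```text
t 10.63 fix [-24.1  -0.1  42.6] F fix [-9.1   0.32  2.85] w 0.5 yang(fix) -0.1 zdir [-0.004  0.    -1.   ] j7 0.28
t 11.22 fix [-38.3  -0.1  43.4] F fix [-0.1   0.39  0.36] w 0.5 yang(fix) -0.1 zdir [-0.  0. -1.] j7 0.28
```

Next I rise and go round to the +y side of the roller.

```bash

python3 -m pendant '[{"gripper":0,"x":0,"y":0,"z":-2,"wx":0,"wy":0,"wz":0},{"gripper":0,"x":0,"y":0,"z":-3,"wx":0,"wy":0,"wz":0},{"gripper":0,"x":0,"y":0,"z":-3,"wx":0,"wy":0,"wz":0},{"gripper":0,"x":0,"y":0,"z":-3,"wx":0,"wy":0,"wz":0},{"gripper":0,"x":0,"y":0,"z":-3,"wx":0,"wy":0,"wz":0},{"gripper":0,"x":0,"y":0,"z":-3,"wx":0,"wy":0,"wz":0},{"gripper":0,"x":0,"y":0,"z":-2,"wx":0,"wy":0,"wz":0},{"gripper":0,"x":3,"y":0,"z":0,"wx":0,"wy":0,"wz":0},{"gripper":0,"x":3,"y":0,"z":0,"wx":0,"wy":0,"wz":0},{"gripper":0,"x":3,"y":0,"z":0,"wx":0,"wy":0,"wz":0},{"gripper":0,"x":3,"y":0,"z":0,"wx":0,"wy":0,"wz":0},{"gripper":0,"x":2.5,"y":0,"z":0,"wx":0,"wy":0,"wz":0},{"gripper":0,"x":0,"y":0,"z":0,"wx":0,"wy":0,"wz":0},{"gripper":0,"x":0,"y":0,"z":0,"wx":0,"wy":0,"wz":0}]' >/dev/null; python3 - <<'E'
from h import *
st([-40,143,155])
i,d=ctrl.capture("scene"); P=(pts("scene",d)-O)@F
m=(d>0)&(abs(P[:,:,1])<10)&(P[:,:,2]>67)&(P[:,:,2]<78)&(P[:,:,0]>-60)&(P[:,:,0]<105)
print(np.histogram(P[m][:,0],np.arange(-60,106,5))[0])
E
```

```text
t 12.38 fix [-37.6 146.9 233. ] F fix [ 0.76 -0.56 -0.4 ] w 0.4 yang(fix) 0.1 zdir [ 0.  0. -1.] j7 -0.11
tool cm [-0.39 -0.24  7.8 ]
[ 0  0  0  0  0  0  0  0  0  0  5  6  8  7  9  9  8  9  8 10  8  8 12  8
  8 10  7 11  9 10  7  0  0]
```

The pin spans x from about -7 to 93, so it is still home. I descend beside the roller.

```bash

python3 -m pendant '[{"gripper":0,"x":-0.1,"y":-0.2,"z":2.5,"wx":0,"wy":0,"wz":0},{"gripper":0,"x":0,"y":0,"z":2.5,"wx":0,"wy":0,"wz":0},{"gripper":0,"x":0,"y":0,"z":2.5,"wx":0,"wy":0,"wz":0},{"gripper":0,"x":0,"y":0,"z":0,"wx":0,"wy":0,"wz":0},{"gripper":0,"x":0,"y":0,"z":0,"wx":0,"wy":0,"wz":0}]' >/dev/null; python3 - <<'E'
from h import *
st([-40,128,157])
i,d=ctrl.capture("scene")
cv2.imwrite("pics/s4.png",cv2.resize(i[140:275,250:380,::-1],None,fx=4.4,fy=4.4,interpolation=cv2.INTER_CUBIC))
E
```

```text
t 12.85 fix [-39.7 142.2 158. ] F fix [-0.   -0.92  0.52] w 0.2 yang(fix) -0.2 zdir [-0.002 -0.001 -1.   ] j7 -0.06
tool cm [-1.42 -0.02  0.1 ]
```

View pics/s4.png

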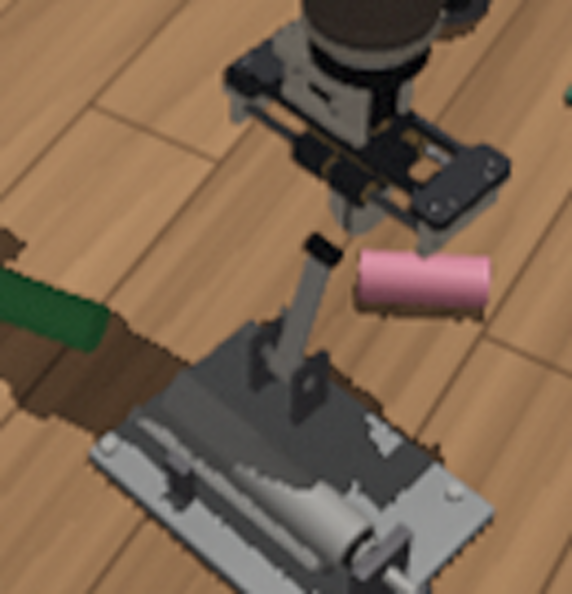

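The fingertips (350,215) are right behind the roller (322,247). I now push towards -y, in typed stages with a check after each.

```bash
cat > chk2.py <<'E'
import sys; from h import *
st(); s=ctrl.sense(); p=F.T@(s["position"]-O)
i,d=ctrl.capture("scene"); P=(pts("scene",d)-O)@F
m=(d>0)&(abs(P[:,:,0]+40)<14)&(P[:,:,2]>84)&(P[:,:,2]<185)&(P[:,:,1]<p[1]-7)&(P[:,:,1]>-80)
q=P[m]; 
if len(q)<5: print("keeper not up",len(q)); sys.exit(1)
k=q[np.argsort(((q-[-40,70,62])**2).sum(1))[-8:]]; c=np.median(k,0); phi=np.degrees(np.arctan2(70-c[1],c[2]-62)); print("keeper",len(q),c.round(0),"phi %.0f joint %.2f"%(phi,np.radians(phi+20)))
f=abs(F.T@s["ft_force"]).max(); sys.exit(1 if f>13 else 0)
E
python3 -m pendant '[{"gripper":0,"x":-0.3,"y":0,"z":0,"wx":0,"wy":0,"wz":0},{"gripper":0,"x":-0.3,"y":0,"z":0,"wx":0,"wy":0,"wz":0},{"gripper":0,"x":-0.3,"y":0,"z":0,"wx":0,"wy":0,"wz":0},{"gripper":0,"x":-0.3,"y":0,"z":0,"wx":0,"wy":0,"wz":0},{"gripper":0,"x":-0.2,"y":0,"z":0,"wx":0,"wy":0,"wz":0},{"gripper":0,"x":-0.1,"y":0,"z":0,"wx":0,"wy":0,"wz":0},{"gripper":0,"x":-0.1,"y":0,"z":0,"wx":0,"wy":0,"wz":0},{"gripper":0,"x":-0.1,"y":0,"z":0,"wx":0,"wy":0,"wz":0}]' >/dev/null; python3 chk2.py && \
python3 -m pendant '[{"gripper":0,"x":-0.1,"y":0,"z":0,"wx":0,"wy":0,"wz":0},{"gripper":0,"x":-0.1,"y":0,"z":0,"wx":0,"wy":0,"wz":0},{"gripper":0,"x":-0.1,"y":0,"z":0,"wx":0,"wy":0,"wz":0},{"gripper":0,"x":-0.1,"y":0,"z":0,"wx":0,"wy":0,"wz":0},{"gripper":0,"x":-0.1,"y":0,"z":0,"wx":0,"wy":0,"wz":0},{"gripper":0,"x":-0.1,"y":0,"z":0,"wx":0,"wy":0,"wz":0}]' >/dev/null; python3 chk2.py
```

```text
t 13.57 fix [-39.4 127.  158.2] F fix [-0.55  1.84  0.04] w 0.4 yang(fix) -0.1 zdir [-0.  0. -1.] j7 -0.04
keeper 206 [-42. 113. 184.] phi -20 joint 0.01
t 14.12 fix [-39.4 122.7 158.3] F fix [ 0.04  5.54 -0.42] w 0.2 yang(fix) 0.0 zdir [ 0.     0.002 -1.   ] j7 -0.03
keeper 202 [-39. 111. 181.] phi -19 joint 0.02
```

Contact at about 5 N, within the expected 3 to 7 N. I continue.

```bash
sed -i 's/<185/<174/; s/p\[1\]-7/p[1]-10/' chk2.py
python3 -m pendant '[{"gripper":0,"x":-0.2,"y":0,"z":0,"wx":0,"wy":0,"wz":0},{"gripper":0,"x":-0.2,"y":0,"z":0,"wx":0,"wy":0,"wz":0},{"gripper":0,"x":-0.2,"y":0,"z":0,"wx":0,"wy":0,"wz":0},{"gripper":0,"x":-0.2,"y":0,"z":0,"wx":0,"wy":0,"wz":0},{"gripper":0,"x":-0.2,"y":0,"z":0,"wx":0,"wy":0,"wz":0},{"gripper":0,"x":-0.2,"y":0,"z":0,"wx":0,"wy":0,"wz":0}]' >/dev/null; python3 chk2.py && \
python3 -m pendant '[{"gripper":0,"x":-0.2,"y":0,"z":0,"wx":0,"wy":0,"wz":0},{"gripper":0,"x":-0.2,"y":0,"z":0,"wx":0,"wy":0,"wz":0},{"gripper":0,"x":-0.2,"y":0,"z":0,"wx":0,"wy":0,"wz":0},{"gripper":0,"x":-0.2,"y":0,"z":0,"wx":0,"wy":0,"wz":0},{"gripper":0,"x":-0.2,"y":0,"z":0,"wx":0,"wy":0,"wz":0},{"gripper":0,"x":-0.2,"y":0,"z":0,"wx":0,"wy":0,"wz":0},{"gripper":0,"x":-0.2,"y":0,"z":0,"wx":0,"wy":0,"wz":0}]' >/dev/null; python3 chk2.py && \
python3 -m pendant '[{"gripper":0,"x":-0.2,"y":0,"z":0,"wx":0,"wy":0,"wz":0},{"gripper":0,"x":-0.2,"y":0,"z":0,"wx":0,"wy":0,"wz":0},{"gripper":0,"x":-0.2,"y":0,"z":0,"wx":0,"wy":0,"wz":0},{"gripper":0,"x":-0.2,"y":0,"z":0,"wx":0,"wy":0,"wz":0},{"gripper":0,"x":-0.2,"y":0,"z":0,"wx":0,"wy":0,"wz":0},{"gripper":0,"x":-0.2,"y":0,"z":0,"wx":0,"wy":0,"wz":0},{"gripper":0,"x":-0.2,"y":0,"z":0,"wx":0,"wy":0,"wz":0}]' >/dev/null; python3 chk2.py
```

```text
t 14.67 fix [-39.3 110.2 158.3] F fix [-0.96  5.58  0.02] w 0.2 yang(fix) -0.0 zdir [ 0.     0.001 -1.   ] j7 -0.01
keeper 168 [-45.  98. 172.] phi -14 joint 0.10
t 15.30 fix [-39.3  94.6 158.2] F fix [ 0.48  3.74 -0.39] w 0.3 yang(fix) -0.1 zdir [ 0. -0. -1.] j7 0.01
keeper 150 [-44.  74. 173.] phi -2 joint 0.31
t 15.93 fix [-39.3  80.6 158.3] F fix [1.29 3.56 0.2 ] w 0.8 yang(fix) -0.1 zdir [ 0. -0. -1.] j7 0.04
keeper 138 [-38.  68. 173.] phi 1 joint 0.37
```

```bash

python3 -m pendant '[{"gripper":0,"x":-0.2,"y":0,"z":0,"wx":0,"wy":0,"wz":0},{"gripper":0,"x":-0.2,"y":0,"z":0,"wx":0,"wy":0,"wz":0},{"gripper":0,"x":-0.2,"y":0,"z":0,"wx":0,"wy":0,"wz":0},{"gripper":0,"x":-0.2,"y":0,"z":0,"wx":0,"wy":0,"wz":0},{"gripper":0,"x":-0.2,"y":0,"z":0,"wx":0,"wy":0,"wz":0}]' >/dev/null; python3 chk2.py && \
python3 -m pendant '[{"gripper":0,"x":-0.2,"y":0,"z":0.02,"wx":0,"wy":0,"wz":0},{"gripper":0,"x":-0.2,"y":0,"z":0.02,"wx":0,"wy":0,"wz":0},{"gripper":0,"x":-0.2,"y":0,"z":0.02,"wx":0,"wy":0,"wz":0},{"gripper":0,"x":-0.2,"y":0,"z":0.02,"wx":0,"wy":0,"wz":0},{"gripper":0,"x":-0.2,"y":0,"z":0.02,"wx":0,"wy":0,"wz":0}]' >/dev/null; python3 chk2.py && \
python3 -m pendant '[{"gripper":0,"x":-0.2,"y":0,"z":0.03,"wx":0,"wy":0,"wz":0},{"gripper":0,"x":-0.2,"y":0,"z":0.03,"wx":0,"wy":0,"wz":0},{"gripper":0,"x":-0.2,"y":0,"z":0.03,"wx":0,"wy":0,"wz":0},{"gripper":0,"x":-0.2,"y":0,"z":0.03,"wx":0,"wy":0,"wz":0}]' >/dev/null; python3 chk2.py
```

```text
t 16.40 fix [-39.3  70.6 158.3] F fix [ 1.74  1.73 -0.16] w 0.6 yang(fix) -0.1 zdir [ 0. -0. -1.] j7 0.05
keeper 109 [-42.  49. 172.] phi 11 joint 0.54
t 16.87 fix [-39.5  60.6 157.2] F fix [1.66 1.42 0.39] w 0.6 yang(fix) -0.1 zdir [-0. -0. -1.] j7 0.07
keeper 88 [-41.  37. 170.] phi 17 joint 0.65
t 17.25 fix [-39.6  52.6 155.9] F fix [0.25 2.29 0.5 ] w 0.6 yang(fix) -0.1 zdir [-0. -0. -1.] j7 0.08
keeper 83 [-36.  40. 172.] phi 15 joint 0.61
```

```bash

python3 -m pendant '[{"gripper":0,"x":-0.2,"y":0,"z":0.08,"wx":0,"wy":0,"wz":0},{"gripper":0,"x":-0.2,"y":0,"z":0.08,"wx":0,"wy":0,"wz":0},{"gripper":0,"x":0,"y":0,"z":0,"wx":0,"wy":0,"wz":0}]' >/dev/null; python3 chk2.py && \
python3 -m pendant '[{"gripper":0,"x":-0.2,"y":0,"z":0.08,"wx":0,"wy":0,"wz":0},{"gripper":0,"x":-0.2,"y":0,"z":0.08,"wx":0,"wy":0,"wz":0},{"gripper":0,"x":0,"y":0,"z":0,"wx":0,"wy":0,"wz":0}]' >/dev/null; python3 chk2.py && \
python3 -m pendant '[{"gripper":0,"x":-0.2,"y":0,"z":0.1,"wx":0,"wy":0,"wz":0},{"gripper":0,"x":-0.2,"y":0,"z":0.1,"wx":0,"wy":0,"wz":0},{"gripper":0,"x":0,"y":0,"z":0,"wx":0,"wy":0,"wz":0}]' >/dev/null; python3 chk2.py && \
python3 -m pendant '[{"gripper":0,"x":-0.2,"y":0,"z":0.1,"wx":0,"wy":0,"wz":0},{"gripper":0,"x":-0.2,"y":0,"z":0.1,"wx":0,"wy":0,"wz":0},{"gripper":0,"x":0,"y":0,"z":0,"wx":0,"wy":0,"wz":0}]' >/dev/null; python3 chk2.py && \
python3 -m pendant '[{"gripper":0,"x":-0.2,"y":0,"z":0.12,"wx":0,"wy":0,"wz":0},{"gripper":0,"x":-0.2,"y":0,"z":0.12,"wx":0,"wy":0,"wz":0},{"gripper":0,"x":0,"y":0,"z":0,"wx":0,"wy":0,"wz":0}]' >/dev/null; python3 chk2.py
```

```text
t 17.55 fix [-39.7  48.2 154.3] F fix [0.99 1.07 0.39] w 0.5 yang(fix) -0.1 zdir [-0. -0. -1.] j7 0.09
keeper 80 [-33.  35. 170.] phi 18 joint 0.66
t 17.85 fix [-39.6  44.3 152.7] F fix [ 0.01  0.35 -0.14] w 0.4 yang(fix) -0.1 zdir [-0. -0. -1.] j7 0.10
keeper 78 [-42.  32. 170.] phi 19 joint 0.69
t 18.15 fix [-39.6  40.2 150.6] F fix [-0.01 -0.5  -0.36] w 0.4 yang(fix) -0.1 zdir [-0. -0. -1.] j7 0.11
keeper 82 [-41.  28. 170.] phi 21 joint 0.72
t 18.45 fix [-39.6  36.2 148.7] F fix [-0.66 -0.78 -0.43] w 0.4 yang(fix) -0.1 zdir [-0. -0. -1.] j7 0.12
keeper 81 [-36.  24. 170.] phi 23 joint 0.75
t 18.75 fix [-39.6  32.3 146.2] F fix [-0.47 -0.26 -0.72] w 0.5 yang(fix) -0.1 zdir [-0. -0. -1.] j7 0.12
keeper 144 [-32.  20. 166.] phi 25 joint 0.79
```

The force has gone to zero, so the keeper may already be shut. I look.

```bash
python3 - <<'E'
from h import *
i,d=ctrl.capture("scene")
cv2.imwrite("pics/s5.png",cv2.resize(i[160:295,250:380,::-1],None,fx=4.4,fy=4.4,interpolation=cv2.INTER_CUBIC)); st()
E
```

```text
t 18.85 fix [-39.5  32.7 146.4] F fix [-0.73 -1.15  0.  ] w 0.6 yang(fix) -0.1 zdir [-0. -0. -1.] j7 0.12
```

View pics/s5.png

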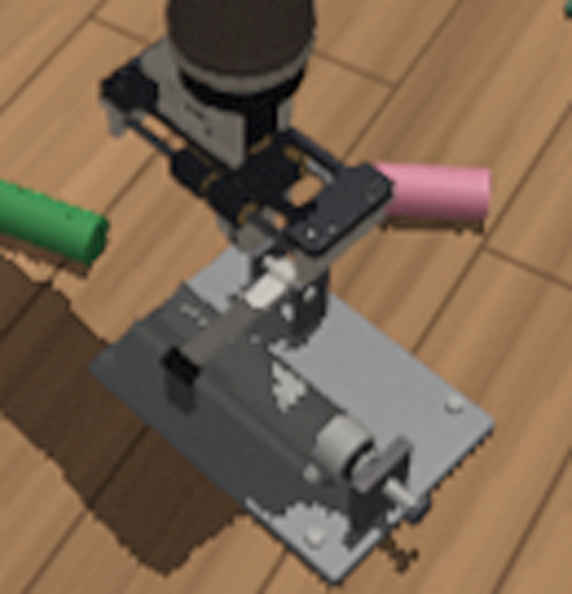

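The keeper has snapped shut: the arm lies level across the vee with its roller at (180,365) on the rest post. The pin is still at the stop (350,445), and the fingers are well above everything. I raise clear and check both.

```bash

python3 -m pendant '[{"gripper":0,"x":0,"y":0,"z":-1.5,"wx":0,"wy":0,"wz":0},{"gripper":0,"x":0,"y":0,"z":-2.5,"wx":0,"wy":0,"wz":0},{"gripper":0,"x":0,"y":0,"z":-2.5,"wx":0,"wy":0,"wz":0},{"gripper":0,"x":0,"y":0,"z":-1.5,"wx":0,"wy":0,"wz":0},{"gripper":0,"x":0,"y":0,"z":0,"wx":0,"wy":0,"wz":0},{"gripper":0,"x":0,"y":0,"z":0,"wx":0,"wy":0,"wz":0},{"gripper":0,"x":0,"y":0,"z":0,"wx":0,"wy":0,"wz":0}]' >/dev/null; python3 - <<'E'
from h import *
st(); i,d=ctrl.capture("scene"); P=(pts("scene",d)-O)@F
m=(d>0)&(abs(P[:,:,1])<10)&(P[:,:,2]>69)&(P[:,:,2]<78)&(P[:,:,0]>-25)&(P[:,:,0]<105); print("pin x",P[m][:,0].min(),P[m][:,0].max())
m=(d>0)&(abs(P[:,:,0]+40)<12)&(P[:,:,1]<10)&(P[:,:,1]>-50)&(P[:,:,2]>55)&(P[:,:,2]<90); print("keeper top z",np.percentile(P[m][:,2],[10,50,90]).round(1))
print(ctrl.close_job())
E
```

```text
t 19.43 fix [-40.   33.1 225.7] F fix [-0.06 -0.7  -0.61] w 0.6 yang(fix) -0.1 zdir [-0.001  0.    -1.   ] j7 0.06
pin x -6.706327529513744 92.30262698401137
keeper top z [59.6 64.7 68.1]
the job is handed in; nothing more can be done
None
```

The job is handed in at about 19.5 s. The pin was pressed home at about 9 N by the wrist sensor and stayed at the stop. The keeper snapped shut behind it without being followed down, and no bystander was approached; the judge returned no verdict.

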